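# Unload the sample mixer into the foam tray

## Task

The sample mixer has stopped. Swing its hood up and back past vertical until it rests open by itself, draw the tilted jar out of its cup holder, and press the jar upright into the empty cutout of the foam tray until it is fully home like the other two. Leave the hood open and do not disturb the other jars, the tin or the tin opener.

Things in the scene. Friction and masses are not known exactly. Their poses are not given: they have to be found in the camera images.
- mixer_base (a point): Bench mixer for paint samples: white housing 200 deep (x) x 305 wide (y) x 92 high, grey domed hood 170 across over a round bowl 158 across (hood top 178 above the bench), console on its right (-y) side, up to 122 high. Point: on the bench under the bowl's axis. x points from the mixer's front to its back, z up. The hood's handle is in front, its hinge at the back. Fixed. (mm)
- mixer_hinge (a point): Middle of the hood's hinge axis, fixed to the housing: 98 behind the bowl's axis, 130 above the bench. The axis runs along y; x points from front to back of the mixer, z up. (mm)
- hood (a joint): Angle of the hood (rad): 0 closed, 1.57 with its rim plane vertical, 1.92 at its open stop. No latch. Plain damped hinge: let go well before vertical it falls shut; past vertical it sinks gently back to the open stop and stays there. Lifting it takes about 2 N at the handle.
- hood_handle (a point): Middle of the round black bar handle (12 thick, 90 long, along y) on the hood's front, turning with the hood. Closed: 157 above the bench, 219 in front of the hinge axis and 27 above it, 30 mm gap between bar and hood, free space under it. Flat brackets 9 thick at the bar's ends carry it. Swung open, the bar rises to 351 above the bench. (mm)
- jar_center (a point): The jar to move: white plastic screw-cap jar, a plain cylinder 50 across and 76 tall, foot tapered by 2.5 over 6, 0.14 to 0.22 kg. Point: its centre, half-way up; z along its axis towards the cap. It starts in the cup holder, leaning 35 degrees from vertical, top roughly towards the mixer's front, cap end 42 out of the holder. (mm)
- holder_mouth (a point): Centre of the mouth of the aluminium cup holder in the bowl: 58 across outside, 53 inside, 34 deep. z points out along its axis, 35 degrees from vertical. It does not move: the rotor that carries it is braked, stopped at any angle up to 0.6 rad either side of leaning straight to the mixer's front. (mm)
- cutout (a point): Centre of the floor of the empty round cutout in the tray's charcoal foam, 20 above the bench, 30 deep; foam top 50 above the bench. Its springy wall is 46 wide at rest, widening to about 54 at the top: the jar must be pushed in with some 4 to 12 N, and then sits snug with 46 standing proud. x along the row of cutouts, z up. (mm)
- tray_base (a point): Grey plastic sample tray, 268 long (x) x 112 wide (y) x 42 high, fixed, with a foam block 46 high in it: three round cutouts in a row along x, 85.5 apart, two of them holding jars. Any of the three may be the empty one. Point: centre of its underside, on the bench. (mm)
- jar_b_center (a point): A like jar already home in the tray; its centre. Leave alone.
- jar_c_center (a point): The other jar already home in the tray; its centre. Leave alone.
- tin: Half-litre paint tin, 86 across, 100 high, standing on the bench; origin: centre of its underside. Leave alone. (mm)
- opener: Flat steel tin opener with a black grip, 140 long, 18 wide, up to 9 high, lying on the bench; origin: middle of its underside, x along it. Leave alone. (mm)

How it is judged:
By the outcome, as a careful person would: the job done as asked, in the order asked, and still so for the second after the job is handed in, with the robot touching nothing.
It also fails if it takes over 64 s, if anything falls off the work surface, if the arm or the gripper's body presses on something with over 40 N, if the wrist force passes 120 N, or if a joint passes its speed limit or range.

## Robot

A 7-joint arm with a two-finger parallel gripper is mounted at the origin on the work surface. World frame = base frame: x ahead of the robot, y to its left, z up, the work surface at z = 0. Lengths are in mm, angles in rad, forces in N, time in s.
With the tool pointing down it reaches from about 350 to 900 mm from the base axis. Payload 8.1 kg.
Tool frame: the origin (TCP) lies between the finger pads; the fingertips stand 19 mm ahead of it and the grasp point (between the pads) is the TCP (ctrl.tcp_to_tips is the distance from the TCP to the fingertips, in mm); x points along the fingers, y is the direction in which the jaws open and shut, and the axes are right-handed (so a half turn about x gives the same grasp; the last joint's range is limited). The gripper opens to 85 mm and grips with 20 to 120 N. Pads are 22 mm wide; open, the fingers measure 114 mm over their backs; the gripper's body (76 mm by 85 mm) begins 54 mm behind the grasp point. The pads swing forward as they close: fully open they stand 13 mm farther back than shut.
Start: joints at [1.096, 0.434, 0.025, 1.573, -0.012, 1.134, -0.075], TCP at [227.036, -582.319, 250.323] pointing down, gripper open.
Joint ranges: [-2.62, 2.62], [-0.44, 2.09], [-1.27, 1.32], [0.08, 2.57], [-1.32, 4.46], [0.12, 2], [-2.74, 2.74]. Speed limits (rad/s): [2.22, 2.22, 3.01, 3.01, 3.14, 3.14, 3.14].

## Interface

Orientations are given as [roll, pitch, yaw] about the fixed x, y, z axes, in that order (R = Rz(yaw) Ry(pitch) Rx(roll)).
In Python, from workcell import ctrl gives the robot as it stands. The module is installed in compiled form; this text tells all that it offers.
- The arm moves only by the tool carry_out, never from a script. Its argument "series" is one flat list of numbers, 7 for each row, row after row: the shift along the world's x, y, z scaled (see below), then the turn, a rotation vector about the world's x, y, z scaled (see below), then the gripper's target within -1 to 1 (fully open at 1, half-way at 0, shut at -1). A call has exactly 10 rows; each row is the pose to reach, as a shift and turn from the pose commanded when the call began; what a row does not reach only later rows make up. The controller multiplies each number of a shift by 0.25 m and each number of a turn by 90 degrees. A row lasts 1/12 s, in which the tool goes at most 41.7 mm and 7.16 degrees, less where a joint would pass 70% of its speed; a pose out of reach is approached as far as the arm can. A call with a number of a shift or a turn outside -1 to 1 is refused whole. A call with a gripper value outside its range is refused whole. The fingers move at their own pace and stop on an object; "squeeze" is the grip in N (left out, the last holds). Time passes only in rows, so rows that repeat a pose let the fingers close, or fill a call up. It gives the time, the measured TCP pose, the force and the opening at its end, in the units of the state.
- ctrl.observe(): the state, without advancing time (a new reading comes with each control period).
- ctrl.grab_frame(name): name is "side" or "top" or "wrist"; returns a dict with "image" (400x640x3 uint8, red, green, blue), "fx", "fy", "cx", "cy" (pixels), "rvec" (rotation vector, rad) and "tvec" (3), from world to camera coordinates, as OpenCV has them. Camera axes: x right, y down, z forward; pixel columns grow to the right and rows downward; lengths in mm; the calibration is good to about 2 mm. A picture is of the moment at which its call begins. There is no depth.
- ctrl.finish_job(): hands the job in, once; it reports no verdict.
The state is a dict: "t": time; "joints": joint angles; "qvel": joint speeds; "effort": joint torques, N m; "ee_pos": TCP position; "tcp_rot": TCP orientation; "force": force on the tool from outside, world axes, zero at the start; "moment": the same for the moment, N m; "width": finger opening in mm.
Only numpy, scipy, OpenCV 4.12 (cv2) and the standard library are available. Lean on these libraries where they do the work, as an engineer would, in place of code of your own. Each camera call takes 0.05 s, during which the arm holds its last target. There are 200 camera calls.

## Working session

There is one attempt and no reset: what is moved stays moved. The work goes in short steps, Python scripts to look and compute and a tool call to move; the robot and the scene stay as the last step left them, time stands still between calls to the robot, and variables do not carry over. Pictures are saved under pics/ and viewed, about 8 in all and at most 12, crops included, and the job is handed in when it is done.

Besides the shell and the picture viewer there is one more tool, called after "Request:" by a JSON object that holds its "name" and its "arguments". carry_out: Moves the arm, as the interface text tells. Its arguments: {"type":"object","properties":{"series":{"type":"array"},"squeeze":{"type":"number"}},"required":["series"]}

```bash
mkdir -p pics; python3 - <<'E'
from workcell import ctrl
import cv2,pickle
o=ctrl.observe();print(o)
for n in("side","top","wrist"):
    f=ctrl.grab_frame(n);pickle.dump(f,open(n+'.pkl','wb'));cv2.imwrite(f'pics/{n}0.png',f['image'][:,:,::-1])
    print(n,f['fx'],f['fy'],f['cx'],f['cy'],f['rvec'],f['tvec'])
E
```

```text
{'t': 0.0, 'joints': array([ 1.09642052,  0.43525748,  0.0249704 ,  1.57409501, -0.01160392,
        1.13399351, -0.07511159]), 'qvel': array([ 0.00083584, -0.00214419,  0.00025901, -0.00233103, -0.00106706,
        0.00182779, -0.00022969]), 'effort': array([ 5.68151427e-04, -6.70469284e+01,  1.02481239e+00, -3.16208446e+01,
        1.54329382e-02,  1.24460820e-02, -1.01464633e-05]), 'ee_pos': array([ 226.82405709, -581.87930515,  249.50528763]), 'tcp_rot': array([-1.48247103,  1.56918802,  2.03081672]), 'force': array([ 0.02038071, -0.67684163, -0.43421865]), 'moment': array([ 0.0271485 ,  0.0170974 , -0.05537274]), 'width': 85.41445241784115}
side 465.1375105069811 465.1375105069811 324.63177052432417 196.57506808180756 [ 0.17173323 -2.71245857  1.40718402] [532.9352858   88.33622005 894.24952602]
top 438.437066017269 438.437066017269 317.159170128859 197.1873722683621 [ 2.16631732 -2.11355829  0.14962909] [ 73.53125617 528.41406221 797.73922559]
wrist 306.4104249485076 306.4104249485076 317.9806762543724 195.19467930369566 [-2.35964469  1.61284113  0.27207596] [-623.94050765  -42.98537949  382.44330358]
```

View pics/top0.png

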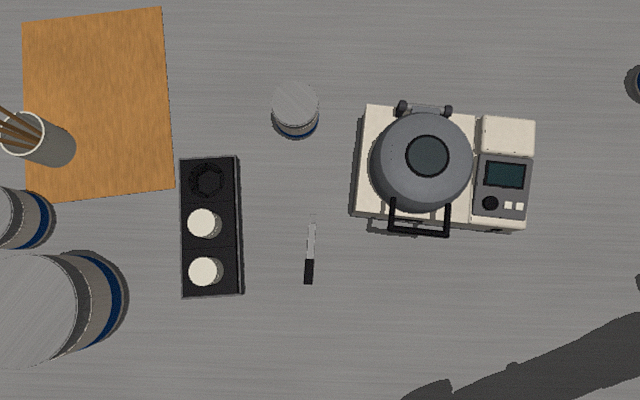

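View pics/side0.png

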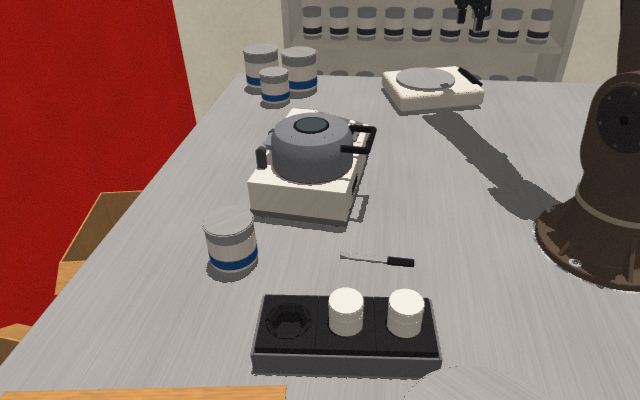

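```bash
cat >h.py <<'E'
import numpy as np,cv2,pickle
from scipy.spatial.transform import Rotation as R
from workcell import ctrl
def load(n): return pickle.load(open(n+'.pkl','rb'))
def K(f): return np.array([[f['fx'],0,f['cx']],[0,f['fy'],f['cy']],[0,0,1.]])
def proj(f,P): return cv2.projectPoints(np.array(P,float).reshape(-1,3),np.array(f['rvec'],float),np.array(f['tvec'],float),K(f),None)[0].reshape(-1,2)
def ray(f,u,v):
    M=cv2.Rodrigues(np.array(f['rvec'],float))[0];d=M.T@np.linalg.inv(K(f))@[u,v,1]
    return -M.T@np.array(f['tvec']),d
def pz(f,u,v,z):
    c,d=ray(f,u,v);return c+d*(z-c[2])/d[2]
def snap(n,name):
    f=ctrl.grab_frame(n);pickle.dump(f,open(name+'.pkl','wb'));cv2.imwrite(f'pics/{name}.png',f['image'][:,:,::-1]);return f
E
python3 - <<'E'
from h import *
np.set_printoptions(precision=1,suppress=True)
t=load('top');s=load('side')
for n,u,v,z in[('handle',418.5,233.5,160),('hL',391,231,160),('hR',447,236,160),('disc',427,156,178),('knucL',403,108,130),('knucR',448,111,130),('houseBL',366,105,92),('houseFL',358,213,92),('cut',207,180,50),('capb',201,223,96),('capc',202,271,96),('t1',180,158,42),('t2',237,156,42),('t3',183,298,42),('t4',243,294,42),('tin',295,104,100),('op',310,245,5)]:print(n,pz(t,u,v,z))
for n,u,v,z in[('disc',311,125,178),('cap1',346,296,96),('cap2',406,298,96),('cut',289,319,50),('tin',229,222,100)]:print('side',n,pz(s,u,v,z))
E
```

```text
handle [453.3 -79.3 160. ]
hL [456.2 -35.1 160. ]
hR [ 450.4 -125.   160. ]
disc [577.1 -90.1 178. ]
knucL [674.5 -60.8 130. ]
knucR [ 670.8 -139.4  130. ]
houseBL [692.8   0.2  92. ]
houseFL [491.9  12.6  92. ]
cut [552.9 296.6  50. ]
capb [466.9 290.   96. ]
capc [383.4 282.9  96. ]
t1 [596.3 353.7  42. ]
t2 [602.9 243.5  42. ]
t3 [332.1 329.2  42. ]
t4 [342.2 218.8  42. ]
tin [688.8 130.7 100. ]
op [436.7  98.5   5. ]
side disc [574.4 -89.  178. ]
side cap1 [466.1 283.1  96. ]
side cap2 [381.  276.8  96. ]
side cut [549.9 296.2  50. ]
side tin [684.4 140.2 100. ]
```

```bash
cat >>h.py <<'E'
def pose(): 
    o=ctrl.observe();return o['ee_pos'],R.from_euler('xyz',o['tcp_rot'])
def tool(p,a,flip=1):
    p=np.radians(p);x=np.array([np.cos(p)*np.cos(a),np.cos(p)*np.sin(a),-np.sin(p)])
    y=flip*np.array([np.sin(p)*np.cos(a),np.sin(p)*np.sin(a),np.cos(p)])
    return R.from_matrix(np.c_[x,y,np.cross(x,y)])
def delta(pos,rot,base=None):
    p0,r0=base or pose()
    return np.round(np.r_[(np.array(pos)-p0)/250,(rot*r0.inv()).as_rotvec()/(np.pi/2)],3)
H=np.array([673,-96,130.]);A=-.064;AX=np.array([np.cos(A),np.sin(A),0])
def bar(th,back=0,p=0):  # bar centre at hood angle th(deg)
    e=np.radians(th)+np.arctan2(27,219);b=H+220.7*(-np.cos(e)*AX+np.array([0,0,np.sin(e)]))
    return b-back*(tool(p,A).as_matrix()[:,0])
E
python3 - <<'E'
from h import *
np.set_printoptions(precision=3,suppress=True)
print(pose()[1].as_matrix())
for fl in(1,-1):
    print(delta(bar(0,100,45),tool(45,A,fl)),delta(bar(0,100,45)-[0,0,-40],tool(90,A,fl)),bar(0,100,45),bar(105))
E
```

```text
[[-0.001  0.363 -0.932]
 [ 0.001 -0.932 -0.363]
 [-1.    -0.001  0.   ]]
[ 0.628  2.018 -0.088 -0.311 -0.426  0.683] [ 0.628  2.018  0.072 -0.    -0.001  0.723] [383.841 -77.469 227.716] [ 755.608 -101.294  334.588]
[ 0.628  2.018 -0.088  0.476 -0.348 -1.201] [ 0.628  2.018  0.072 -0.001  0.    -1.277] [383.841 -77.469 227.716] [ 755.608 -101.294  334.588]
```

Request:
{"name": "carry_out", "arguments": {"series": [0.05,0.17,0.02,0,0,0.06,-0.3,0.1,0.33,0.02,0,0,0.12,-0.3,0.15,0.5,0.02,0,0,0.18,-0.3,0.2,0.66,0.02,0,0,0.24,-0.3,0.25,0.82,0.02,0,0,0.3,-0.3,0.3,0.98,0.02,0,0,0.36,-0.3,0.3,1,0.02,0,0,0.36,-0.3,0.3,1,0.02,0,0,0.36,-0.3,0.3,1,0.02,0,0,0.36,-0.3,0.3,1,0.02,0,0,0.36,-0.3]}}

```text
t: 0.98
ee_pos: [301.6, -333.5, 255.3]
tcp_rot: [0.497, 1.57, -1.709]
force: [-0.8, -0.0, -0.3]
width: 29.7
```

```bash
python3 - <<'E'
from h import *
print(ctrl.observe()['ee_pos'],ctrl.observe()['width'],delta(bar(0,100,45),tool(45,A)))
E
```

```text
[ 301.60252591 -333.53958952  255.34632792] 29.740356693993746 [ 0.329  1.024 -0.111 -0.173 -0.476  0.345]
```

Request:
{"name": "carry_out", "arguments": {"series": [0.05,0.15,-0.02,-0.03,-0.07,0.05,-0.3,0.1,0.3,-0.03,-0.05,-0.14,0.1,-0.3,0.14,0.45,-0.05,-0.07,-0.2,0.15,-0.3,0.19,0.6,-0.06,-0.1,-0.27,0.2,-0.3,0.24,0.75,-0.08,-0.12,-0.34,0.25,-0.3,0.28,0.88,-0.1,-0.15,-0.41,0.3,-0.3,0.33,1.0,-0.11,-0.173,-0.476,0.345,-0.3,0.33,1.0,-0.11,-0.173,-0.476,0.345,-0.3,0.33,1.0,-0.11,-0.173,-0.476,0.345,-0.3,0.33,1.0,-0.11,-0.173,-0.476,0.345,-0.3]}}

```text
t: 1.82
ee_pos: [401.6, -82.9, 257.0]
tcp_rot: [1.568, 0.83, -0.073]
force: [0.8, 0.0, 0.1]
width: 30.4
```

```bash
python3 - <<'E'
from h import *
o=ctrl.observe();print(o['ee_pos'],o['joints'],delta(bar(0,100,45),tool(45,A)),delta(bar(0,8,45),tool(45,A)))
f=snap('wrist','w1');g=snap('side','s1')
print(proj(f,[bar(0),bar(0)+[2.9,45,0],bar(0)-[2.9,45,0]]))
cv2.imwrite('pics/c1.png',np.hstack([f['image'],g['image'][:,160:480]])[:,:,::-1][:, :960] if 0 else np.vstack([cv2.resize(f['image'],(480,300)),cv2.resize(g['image'][60:260,200:520],(480,300))])[:,:,::-1])
E
```

```text
[401.55831311 -82.92202529 257.04845567] [ 0.48520784 -0.20954387 -0.31786341  2.56724814 -1.3053896   0.11999988
  1.33614609] [-0.071  0.022 -0.117 -0.001 -0.029  0.005] [ 0.189  0.005 -0.378 -0.001 -0.029  0.005]
[[282.4346644  193.20586303]
 [279.84201961 136.71750514]
 [284.73310394 243.28409844]]
```

View pics/c1.png

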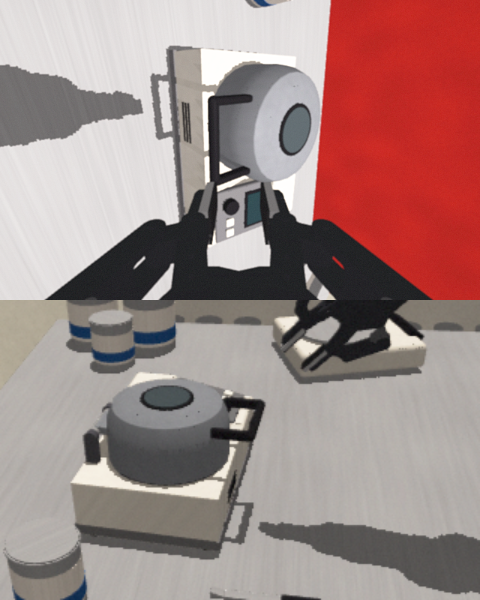

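```bash
python3 - <<'E'
from h import *
b=(bar(0,90,65),tool(65,A));print(delta(*b),delta(bar(0,7,65),tool(65,A),b),b[0])
E
```

```text
[ 0.059  0.011 -0.077  0.015  0.194  0.001] [ 0.14  -0.009 -0.301  0.     0.     0.   ] [416.44909229 -79.55828736 238.57282696]
```

Request:
{"name": "carry_out", "arguments": {"series": [0.02,0,0,0.005,0.06,0,-0.33,0.04,0.01,-0.03,0.01,0.13,0,-0.33,0.06,0.01,-0.07,0.015,0.194,0,-0.33,0.06,0.01,-0.07,0.015,0.194,0,-0.33,0.06,0.01,-0.07,0.015,0.194,0,-0.33,0.06,0.01,-0.07,0.015,0.194,0,-0.33,0.06,0.01,-0.07,0.015,0.194,0,-0.33,0.06,0.01,-0.07,0.015,0.194,0,-0.33,0.06,0.01,-0.07,0.015,0.194,0,-0.33,0.06,0.01,-0.07,0.015,0.194,0,-0.33]}}

```text
t: 2.75
ee_pos: [415.5, -80.6, 239.2]
tcp_rot: [1.578, 1.136, -0.068]
force: [-0.9, -0.6, -0.4]
width: 28.5
```

```bash
python3 - <<'E'
from h import *
o=ctrl.observe();print(o['ee_pos'],o['joints'],delta(bar(0,90,65),tool(65,A)),delta(bar(0,7,65),tool(65,A)))
E
```

```text
[415.45733612 -80.57212592 239.15160484] [ 1.28889016 -0.06216601 -1.09811775  2.30107307 -0.23818177  0.44654192
  0.29736357] [ 0.004  0.004 -0.002 -0.002 -0.001  0.007] [ 0.144 -0.005 -0.303 -0.002 -0.001  0.007]
```

Request:
{"name": "carry_out", "arguments": {"series": [0.02,0,-0.05,0,0,0,-0.33,0.05,0,-0.1,0,0,0,-0.33,0.07,0,-0.15,0,0,0,-0.33,0.095,0,-0.2,0,0,0,-0.33,0.115,0,-0.24,0,0,0,-0.33,0.13,-0.005,-0.27,0,0,0.005,-0.33,0.14,-0.005,-0.29,0,0,0.005,-0.33,0.144,-0.005,-0.303,0,0,0.005,-0.33,0.144,-0.005,-0.303,0,0,0.005,-0.4,0.144,-0.005,-0.303,0,0,0.005,-0.45]}}

```text
t: 3.58
ee_pos: [451.3, -80.5, 163.4]
tcp_rot: [1.574, 1.138, -0.06]
force: [-0.1, 0.4, -0.0]
width: 23.7
```

```bash
python3 - <<'E'
from h import *
np.set_printoptions(precision=3,suppress=True)
o=ctrl.observe();print(o['ee_pos'],o['joints'],o['width'],delta(bar(0,7,65),tool(65,A)))
f=snap('wrist','w2');g=snap('side','s2')
cv2.imwrite('pics/c2.png',np.vstack([cv2.resize(f['image'],(480,300)),cv2.resize(g['image'][80:230,260:500],(480,300))])[:,:,::-1])
E
```

```text
[451.288 -80.492 163.375] [ 0.812  0.198 -0.823  2.362  0.656  0.258 -0.637] 23.710091620781856 [ 0.001 -0.005 -0.    -0.001 -0.002 -0.001]
```

View pics/c2.png

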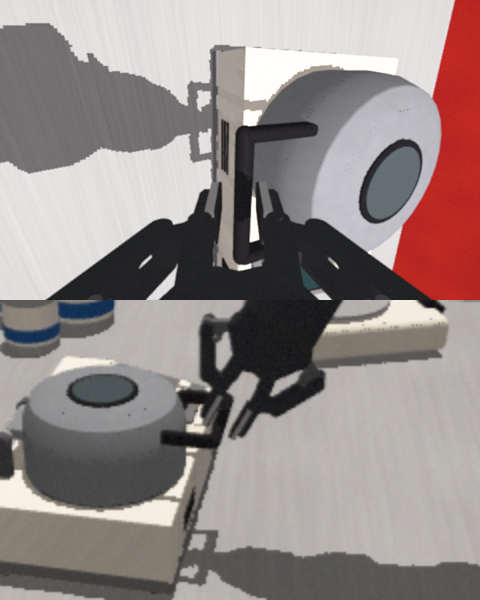

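```bash
cat >>h.py <<'E'
def arc(t0,t1,n=5):
    base=pose()
    for t in np.linspace(t0,t1,n+1)[1:]:
        p=min(90,65+25*t/70);print(t,np.round(bar(t,6,p)),delta(bar(t,6,p),tool(p,A),base).tolist())
E
python3 -c "
from h import *
arc(0,35)"
```

```text
7.0 [457. -82. 189.] [0.021, -0.005, 0.101, 0.001, 0.026, -0.001]
14.0 [465. -83. 215.] [0.055, -0.007, 0.204, 0.003, 0.054, -0.001]
21.0 [477. -83. 239.] [0.1, -0.01, 0.302, 0.005, 0.082, -0.001]
28.0 [491. -84. 262.] [0.158, -0.014, 0.394, 0.006, 0.11, -0.001]
35.0 [508. -85. 284.] [0.226, -0.018, 0.479, 0.008, 0.137, -0.001]
```

Request:
{"name": "carry_out", "arguments": {"series": [0.008,0,0.05,0,0.013,0,-0.53,0.021,-0.005,0.101,0.001,0.026,0,-0.53,0.037,-0.006,0.153,0.002,0.04,0,-0.53,0.055,-0.007,0.204,0.003,0.054,0,-0.53,0.077,-0.008,0.254,0.004,0.068,0,-0.53,0.1,-0.01,0.302,0.005,0.082,0,-0.53,0.128,-0.012,0.349,0.005,0.096,0,-0.53,0.158,-0.014,0.394,0.006,0.11,0,-0.53,0.191,-0.016,0.438,0.007,0.124,0,-0.53,0.226,-0.018,0.479,0.008,0.137,0,-0.53]}}

```text
t: 4.52
ee_pos: [508.5, -85.8, 284.6]
tcp_rot: [1.571, 1.353, -0.064]
force: [0.6, 0.6, -0.1]
width: 20.1
```

```bash
python3 -c "
from h import *
print(ctrl.observe()['joints'].round(2))
arc(35,70)
f=snap('wrist','w3');g=snap('side','s3')
cv2.imwrite('pics/c3.png',np.vstack([cv2.resize(f['image'],(480,300)),cv2.resize(g['image'][40:240,220:540],(480,300))])[:,:,::-1])
"
```

```text
[ 0.96  0.27 -1.07  1.9   0.33  0.92 -0.3 ]
42.0 [528. -87. 303.] [0.076, -0.004, 0.072, 0.002, 0.028, -0.0]
49.0 [549. -88. 319.] [0.163, -0.009, 0.138, 0.004, 0.055, -0.0]
56.0 [573. -90. 333.] [0.256, -0.015, 0.192, 0.005, 0.083, -0.0]
63.0 [598. -91. 343.] [0.356, -0.022, 0.235, 0.007, 0.111, -0.0]
70.0 [624. -93. 351.] [0.46, -0.028, 0.266, 0.009, 0.139, -0.0]
```

View pics/c3.png

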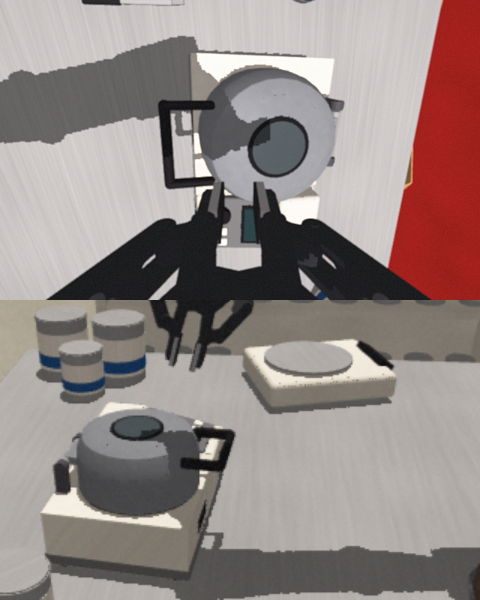

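```bash
python3 -c "
from h import *
f=load('w3');print(proj(f,[bar(0),bar(0)+[2.9,45,0],bar(0)-[2.9,45,0]]))
print(pz(f,221,192,157))
b=(bar(0,80,65),tool(65,A));print(delta(*b),delta(bar(0,1,65),tool(65,A),b),b[0])
"
```

```text
[[220.20716041 197.23786084]
 [214.19221817 142.11731918]
 [225.56442113 246.33145156]]
[455.75122881 -77.62355688 157.        ]
[-0.36   0.023 -0.224 -0.01  -0.136 -0.   ] [ 0.133 -0.009 -0.286  0.     0.     0.   ] [420.66662264 -79.82857844 229.50974909]
```

Request:
{"name": "carry_out", "arguments": {"series": [-0.12,0.01,0,0,-0.05,0,-0.35,-0.24,0.02,-0.05,-0.005,-0.09,0,-0.35,-0.36,0.025,-0.12,-0.01,-0.136,0,-0.35,-0.36,0.025,-0.224,-0.01,-0.136,0,-0.35,-0.36,0.025,-0.224,-0.01,-0.136,0,-0.35,-0.36,0.025,-0.224,-0.01,-0.136,0,-0.35,-0.36,0.025,-0.224,-0.01,-0.136,0,-0.35,-0.36,0.025,-0.224,-0.01,-0.136,0,-0.35,-0.36,0.025,-0.224,-0.01,-0.136,0,-0.35,-0.36,0.025,-0.224,-0.01,-0.136,0,-0.37]}}

```text
t: 5.45
ee_pos: [420.3, -79.2, 228.8]
tcp_rot: [1.567, 1.135, -0.066]
force: [-0.5, 0.7, 0.4]
width: 27.1
```

```bash
python3 -c "
from h import *
print(ctrl.observe()['joints'].round(2),pose()[0],ctrl.observe()['width'])
print(delta(bar(0,1,65),tool(65,A)))
"
```

```text
[ 1.29 -0.01 -1.15  2.31 -0.11  0.4   0.17] [420.27679982 -79.19835339 228.84499109] 27.069366995457145
[ 0.135 -0.011 -0.284  0.001 -0.001 -0.001]
```

Descend, then grip the bar at 30 N.

Request:
{"name": "carry_out", "arguments": {"series": [0.03,0,-0.06,0,0,0,-0.37,0.06,-0.005,-0.12,0,0,0,-0.37,0.085,-0.005,-0.18,0,0,0,-0.37,0.11,-0.01,-0.23,0,0,0,-0.37,0.125,-0.01,-0.265,0,0,0,-0.37,0.135,-0.01,-0.284,0,0,0,-0.37,0.135,-0.01,-0.284,0,0,0,-0.37,0.135,-0.01,-0.284,0,0,0,-1,0.135,-0.01,-0.284,0,0,0,-1,0.135,-0.01,-0.284,0,0,0,-1], "squeeze": 30}}

```text
t: 6.28
ee_pos: [456.3, -81.0, 159.3]
tcp_rot: [1.57, 1.13, -0.063]
force: [11.4, 2.1, -4.5]
width: 10.8
```

```bash
python3 -c "
from h import *
print(ctrl.observe()['joints'].round(2),pose()[0],ctrl.observe()['width'],ctrl.observe()['force'])
arc(0,30)
"
```

```text
[ 0.76  0.21 -0.77  2.37  0.72  0.24 -0.7 ] [456.25564161 -80.96883262 159.34299631] 10.760254635902205 [11.40082596  2.13420159 -4.46638165]
6.0 [456. -82. 185.] [-0.001, -0.005, 0.104, 0.002, 0.026, -0.001]
12.0 [463. -83. 208.] [0.026, -0.006, 0.193, 0.003, 0.05, -0.001]
18.0 [472. -83. 229.] [0.061, -0.008, 0.279, 0.005, 0.074, -0.001]
24.0 [483. -84. 250.] [0.105, -0.011, 0.361, 0.006, 0.098, -0.001]
30.0 [496. -85. 269.] [0.158, -0.015, 0.438, 0.008, 0.121, -0.001]
```

```bash
sed -i 's/bar(t,6,p)/bar(t,0,p)/g' h.py; python3 -c "
from h import *
arc(0,30,10)
"
```

```text
3.0 [456. -82. 168.] [-0.001, -0.005, 0.036, 0.001, 0.015, -0.001]
6.0 [458. -82. 180.] [0.009, -0.005, 0.082, 0.002, 0.026, -0.001]
9.0 [461. -82. 191.] [0.02, -0.006, 0.126, 0.003, 0.038, -0.001]
12.0 [465. -83. 202.] [0.034, -0.007, 0.17, 0.003, 0.05, -0.001]
15.0 [469. -83. 213.] [0.05, -0.008, 0.214, 0.004, 0.062, -0.001]
18.0 [473. -83. 223.] [0.069, -0.009, 0.256, 0.005, 0.074, -0.001]
21.0 [479. -84. 234.] [0.089, -0.01, 0.297, 0.006, 0.086, -0.001]
24.0 [484. -84. 244.] [0.112, -0.012, 0.338, 0.006, 0.098, -0.001]
27.0 [490. -84. 254.] [0.137, -0.013, 0.377, 0.007, 0.11, -0.001]
30.0 [497. -85. 263.] [0.164, -0.015, 0.414, 0.008, 0.121, -0.001]
```

Request:
{"name": "carry_out", "arguments": {"series": [0.003,0,0.038,0.001,0.012,0,-1,0.009,0,0.082,0.002,0.026,0,-1,0.02,-0.001,0.126,0.003,0.038,0,-1,0.034,-0.002,0.17,0.003,0.05,0,-1,0.05,-0.003,0.214,0.004,0.062,0,-1,0.069,-0.004,0.256,0.005,0.074,0,-1,0.089,-0.005,0.297,0.006,0.086,0,-1,0.112,-0.007,0.338,0.006,0.098,0,-1,0.137,-0.008,0.377,0.007,0.11,0,-1,0.164,-0.01,0.414,0.008,0.121,0,-1]}}

```text
t: 7.12
ee_pos: [495.8, -84.5, 262.6]
tcp_rot: [1.573, 1.323, -0.062]
force: [15.4, -0.9, -14.8]
width: 10.7
```

```bash
python3 -c "
from h import *
print(ctrl.observe()['joints'].round(2),pose()[0],ctrl.observe()['width'],ctrl.observe()['force'])
arc(30,70,10)
snap('side','s4')
"
```

```text
[ 0.98  0.24 -1.06  1.98  0.33  0.82 -0.3 ] [495.79948226 -84.52151094 262.64333264] 10.678263361063218 [ 15.39417703  -0.88320883 -14.75876944]
34.0 [507. -85. 275.] [0.044, -0.003, 0.049, 0.001, 0.015, -0.0]
38.0 [517. -86. 286.] [0.086, -0.006, 0.094, 0.002, 0.031, -0.0]
42.0 [529. -87. 297.] [0.131, -0.009, 0.136, 0.003, 0.046, -0.0]
46.0 [541. -88. 306.] [0.179, -0.012, 0.175, 0.004, 0.062, -0.0]
50.0 [553. -88. 315.] [0.229, -0.015, 0.21, 0.005, 0.078, -0.0]
54.0 [566. -89. 323.] [0.282, -0.019, 0.242, 0.006, 0.094, -0.0]
58.0 [580. -90. 330.] [0.337, -0.022, 0.27, 0.007, 0.11, -0.0]
62.0 [594. -91. 336.] [0.393, -0.026, 0.294, 0.008, 0.126, -0.0]
66.0 [609. -92. 341.] [0.452, -0.029, 0.314, 0.009, 0.141, -0.0]
70.0 [624. -93. 345.] [0.511, -0.033, 0.33, 0.01, 0.157, -0.0]
```

Request:
{"name": "carry_out", "arguments": {"series": [0.05,-0.003,0.041,0.001,0.015,0,-1,0.093,-0.006,0.085,0.002,0.031,0,-1,0.138,-0.009,0.126,0.003,0.046,0,-1,0.186,-0.012,0.165,0.004,0.062,0,-1,0.235,-0.015,0.2,0.005,0.078,0,-1,0.287,-0.019,0.231,0.006,0.094,0,-1,0.342,-0.022,0.259,0.007,0.11,0,-1,0.397,-0.026,0.283,0.008,0.126,0,-1,0.455,-0.029,0.302,0.009,0.141,0,-1,0.513,-0.033,0.318,0.01,0.157,0,-1]}}

```text
t: 8.0
ee_pos: [621.9, -95.7, 345.0]
tcp_rot: [-0.346, 1.567, -1.984]
force: [-8.5, -9.1, 25.5]
width: 10.8
```

```bash
python3 -c "
from h import *
print(ctrl.observe()['joints'].round(2),pose()[0],ctrl.observe()['width'],ctrl.observe()['force'])
arc(70,108,10)
"
```

```text
[ 0.63  0.54 -0.93  1.36  0.43  1.45 -0.35] [621.94335878 -95.73295967 344.9772535 ] 10.813419685346906 [-8.45283908 -9.05603015 25.51736902]
73.8 [638. -94. 348.] [0.064, 0.008, 0.012, 0.002, -0.001, 0.002]
77.6 [652. -95. 350.] [0.122, 0.004, 0.019, 0.002, -0.001, 0.002]
81.4 [667. -96. 351.] [0.18, 0.0, 0.023, 0.002, -0.001, 0.002]
85.2 [682. -97. 351.] [0.238, -0.003, 0.022, 0.002, -0.001, 0.002]
89.0 [696. -97. 349.] [0.297, -0.007, 0.018, 0.002, -0.001, 0.002]
92.8 [711. -98. 347.] [0.355, -0.011, 0.01, 0.002, -0.001, 0.002]
96.6 [725. -99. 344.] [0.412, -0.014, -0.002, 0.002, -0.001, 0.002]
100.4 [ 739. -100.  341.] [0.468, -0.018, -0.018, 0.002, -0.001, 0.002]
104.19999999999999 [ 753. -101.  336.] [0.523, -0.022, -0.037, 0.002, -0.001, 0.002]
108.0 [ 766. -102.  330.] [0.577, -0.025, -0.06, 0.002, -0.001, 0.002]
```

Request:
{"name": "carry_out", "arguments": {"series": [0.06,-0.01,0.024,0,0,0,-1,0.12,-0.014,0.032,0,0,0,-1,0.178,-0.018,0.036,0,0,0,-1,0.236,-0.021,0.035,0,0,0,-1,0.295,-0.025,0.031,0,0,0,-1,0.353,-0.028,0.023,0,0,0,-1,0.41,-0.03,0.011,0,0,0,-1,0.466,-0.033,-0.005,0,0,0,-1,0.521,-0.037,-0.024,0,0,0,-1,0.555,-0.04,-0.04,0,0,0,-1]}}

```text
t: 8.83
ee_pos: [761.3, -108.2, 331.4]
tcp_rot: [-0.453, 1.568, -2.092]
force: [-1.5, -10.3, 2.4]
width: 10.9
```

```bash
python3 -c "
from h import *
print(ctrl.observe()['joints'].round(2),pose()[0],ctrl.observe()['width'],ctrl.observe()['force'])
"
```

```text
[ 0.42  0.77 -0.84  0.95  0.55  1.61 -0.3 ] [ 761.34056578 -108.20933506  331.37007814] 10.871660687523296 [ -1.46894955 -10.34813806   2.424168  ]
```

Request:
{"name": "carry_out", "arguments": {"series": [0,0,0,0,0,0,-0.2,0,0,0,0,0,0,-0.2,0,0,0,0,0,0,-0.2,0,0,0.08,0,0,0,-0.2,0,0,0.2,0,0,0,-0.2,0,0,0.3,0,0,0,-0.2,-0.15,0,0.36,0,0,0,0.5,-0.3,0,0.36,0,0,0,1,-0.45,0,0.36,0,0,0,1,-0.6,0,0.36,0,0,0,1]}}

```text
t: 9.67
ee_pos: [608.0, -101.4, 420.2]
tcp_rot: [-1.44, 1.567, -3.072]
force: [-0.1, -1.0, 1.1]
width: 80.1
```

```bash
python3 -c "
from h import *
print(ctrl.observe()['joints'].round(2),pose()[0],ctrl.observe()['width'],ctrl.observe()['force'])
f=snap('wrist','w5');g=snap('side','s5');t=snap('top','t5')
cv2.imwrite('pics/c5.png',np.vstack([cv2.resize(t['image'][60:260,300:620],(640,400),interpolation=2),cv2.resize(g['image'][20:220,200:840],(480,218)).copy() if 0 else np.hstack([g['image'][20:220,200:520],cv2.resize(f['image'],(320,200))])])[:,:,::-1])
"
```

```text
[ 0.64  0.49 -0.94  1.24  0.39  1.6  -0.3 ] [ 608.0404592  -101.37809198  420.2468924 ] 80.1339532050943 [-0.07660031 -0.99946743  1.05438795]
```

View pics/c5.png

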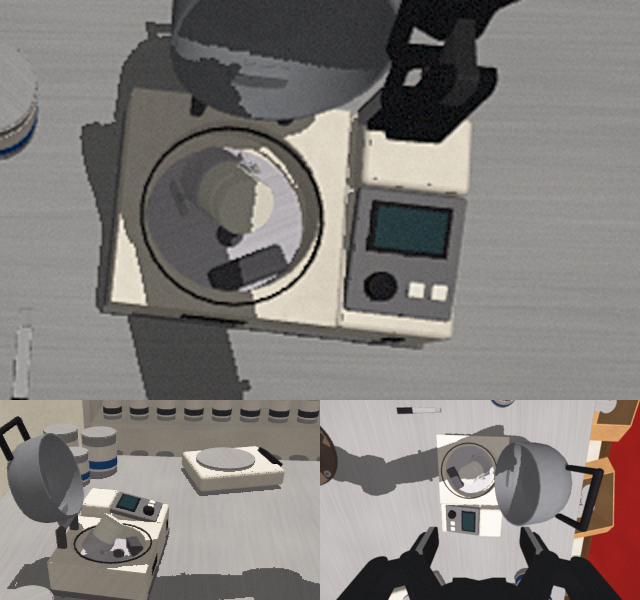

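```bash
python3 -c "
from h import *
f=load('w5');g=load('s5');t=load('t5')
a=cv2.resize(t['image'][110:220,360:470],(400,400),interpolation=2)
b=cv2.resize(f['image'][70:200,230:360],(400,400),interpolation=2)
c=cv2.resize(g['image'][115:195,260:360],(400,320)[:2],interpolation=2)[:200] if 0 else cv2.resize(g['image'][120:190,260:360],(285,200),interpolation=2)
cv2.imwrite('pics/c6.png',np.vstack([np.hstack([a,b]),np.hstack([c,np.zeros((200,515,3),np.uint8)])])[:,:,::-1])
c,d=ray(t,416,165);M=np.array([575,-90,0])
print(c,ray(f,300,130)[0])
"
```

```text
[402.61556248  77.52313171 867.70214458] [613.420551   -18.63097203 544.56249267]
```

View pics/c6.png

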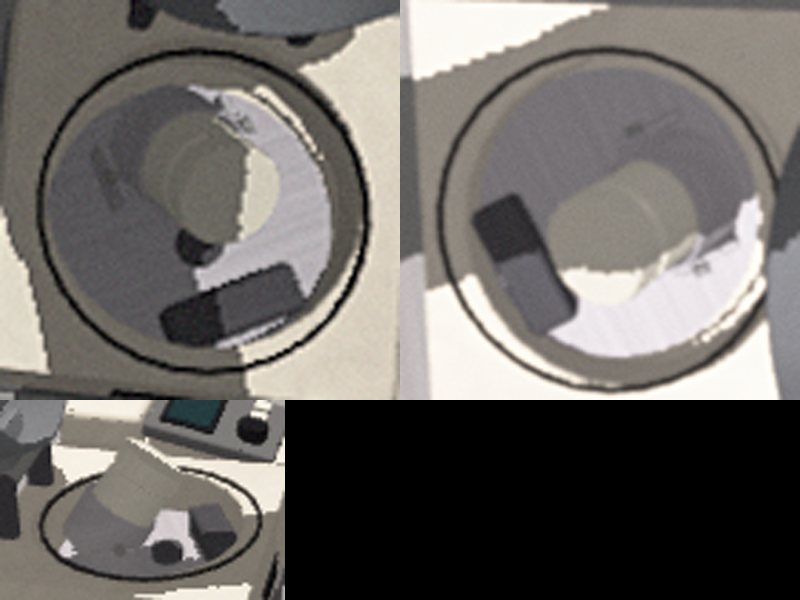

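```bash
cat >>h.py <<'E'
def tri(*obs): # (f,u,v)
    S=np.zeros((3,3));b=np.zeros(3)
    for f,u,v in obs:
        c,d=ray(f,u,v);d/=np.linalg.norm(d);P=np.eye(3)-np.outer(d,d);S+=P;b+=P@c
    return np.linalg.solve(S,b)
def axis(phi): # lean direction: front, turned by phi about z
    a=A+np.pi+phi;return np.array([np.sin(np.radians(35))*np.cos(a),np.sin(np.radians(35))*np.sin(a),np.cos(np.radians(35))])
def rim(C,ax,r=25,n=24):
    e=np.cross(ax,[0,1,0]);e/=np.linalg.norm(e);g=np.cross(ax,e);t=np.linspace(0,2*np.pi,n,endpoint=False)
    return C+r*(np.outer(np.cos(t),e)+np.outer(np.sin(t),g))
E
python3 -c "
from h import *
np.set_printoptions(precision=1,suppress=True)
f=load('w5');g=load('s5');t=load('t5')
C=tri((t,422.2,162.3),(f,297.6,150.3));print(C,proj(t,C),proj(f,C),proj(g,C))
print('rel',C-[575,-90,0])
for phi in(-.6,-.4,-.2,0,.2,.4,.6):
  ax=axis(phi);B=C-42*ax
  def cr(q,o,s,off=0): return (q-o)*s+[off,0]
  for n,F,o,s,off in(('top',t,(360,110),3.636,0),('wr',f,(230,70),3.077,400)):
    e=cr(proj(F,rim(C,ax)),o,s,off);b=cr(proj(F,rim(B,ax)),o,s,off)
    print(phi,n,'cap',e.min(0),e.max(0),'mouth',b.min(0),b.max(0),'axis',cr(proj(F,B),o,s,off)[0]-cr(proj(F,C),o,s,off)[0])
"
```

```text
[578.5 -94.  127.4] [[422.2 162.3]] [[297.6 150.3]] [[310.3 145.9]]
rel [  3.5  -4.  127.4]
-0.6 top cap [173.4 138.7] [279.9 240.5] mouth [189.3 120. ] [291.2 217.5] axis [ 13.6 -20.9]
-0.6 wr cap [562.1 191.3] [656.5 303. ] mouth [611.  210.8] [700.1 313.5] axis [46.4 14.9]
-0.4 top cap [172.7 139.5] [280.2 239.5] mouth [180.5 115.5] [283.1 211.4] axis [  5.4 -26.1]
-0.4 wr cap [564.  190.3] [654.8 303.4] mouth [617.1 201.1] [703.7 305.3] axis [51.2  6.3]
-0.2 top cap [172.5 140.1] [280.1 238.8] mouth [171.4 112.4] [273.8 207.3] axis [ -3.7 -29.7]
-0.2 wr cap [565.2 189.9] [653.7 303.1] mouth [620.8 191.1] [705.9 295.9] axis [54.1 -3.1]
0 top cap [173.  140.4] [279.3 238.5] mouth [162.2 110.9] [263.5 205.2] axis [-13.3 -31.4]
0 wr cap [565.8 190.2] [653.2 302.3] mouth [622.1 181.1] [706.7 285.5] axis [ 55.1 -13. ]
0.2 top cap [174.1 140.3] [277.9 238.6] mouth [153.6 111. ] [252.5 205.4] axis [-22.9 -31.3]
0.2 wr cap [564.9 191.2] [653.4 300.7] mouth [620.6 171.6] [705.9 274.5] axis [ 54.1 -23. ]
0.4 top cap [175.9 139.9] [275.8 239. ] mouth [145.8 112.6] [241.2 207.8] axis [-32.3 -29.3]
0.4 wr cap [563.2 193. ] [655.  298.5] mouth [616.  163.1] [704.1 263.3] axis [ 51.1 -32.7]
0.6 top cap [178.3 139.2] [273.1 239.8] mouth [139.1 115.8] [230.1 212.3] axis [-41.1 -25.5]
0.6 wr cap [561.  195.4] [657.  295.8] mouth [609.2 155.8] [701.  252.4] axis [ 46.2 -41.6]
```

```bash
cat >ov.py <<'E'
from h import *
np.set_printoptions(precision=1,suppress=True)
f=load('w5');g=load('s5');t=load('t5')
C=tri((t,422.2,162.8),(f,292.7,150.3));phi=.47
print(C,C-[575,-90,0],axis(phi),proj(t,C)-[422.2,162.8],proj(f,C)-[292.7,150.3])
def crop(F,x0,y0,w,h,W):
    s=W/w;im=cv2.resize(F['image'][y0:y0+h,x0:x0+w],None,fx=s,fy=s,interpolation=2).copy()
    ax=axis(phi)
    for L,col in((0,(255,0,0)),(42,(0,255,0))):
        cv2.polylines(im,[np.int32((proj(F,rim(C-L*ax,ax))-[x0,y0])*s)],True,col,1)
    return im
a=crop(t,360,110,110,110,400);b=crop(f,230,70,130,130,400);c=crop(g,260,110,100,50,400)
cv2.imwrite('pics/c7.png',np.vstack([np.hstack([a,b]),np.hstack([c,np.zeros((200,400,3),np.uint8)])])[:,:,::-1])
E
python3 ov.py
```

```text
[573.6 -90.2 144.5] [ -1.4  -0.2 144.5] [-0.5 -0.2  0.8] [[0.1 0. ]] [[ 0.  -0.1]]
```

View pics/c7.png

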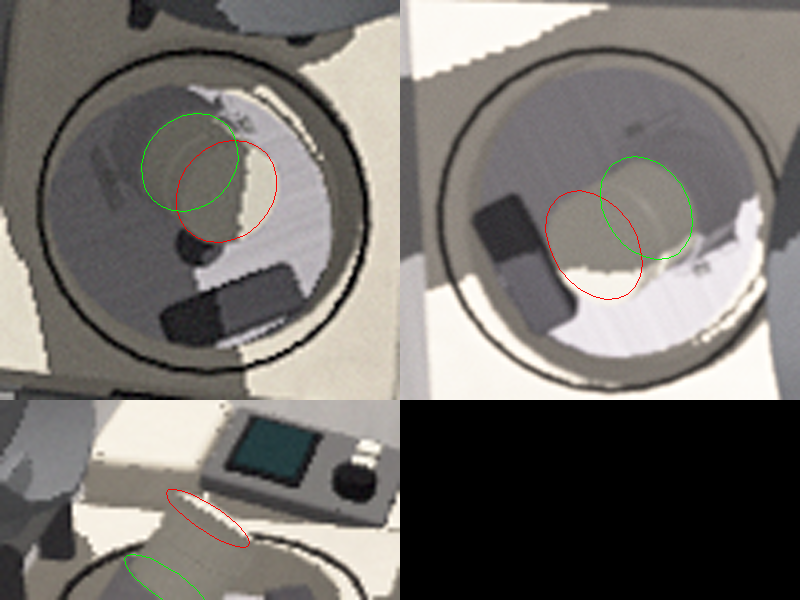

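```bash
cat >>h.py <<'E'
C=np.array([573.5,-90,143.7]);PHI=.47
def jt(tilt,az,ya=None): # tool x tilted `tilt` deg from down toward azimuth az; jaws az+pi/2+pi
    s=np.sin(np.radians(tilt));x=np.array([s*np.cos(az),s*np.sin(az),-np.cos(np.radians(tilt))])
    y=np.array([np.sin(az),-np.cos(az),0]);return R.from_matrix(np.c_[x,y,np.cross(x,y)])
E
python3 -c "
from h import *
np.set_printoptions(precision=3,suppress=True)
ax=axis(PHI);T=jt(35,A+PHI);print(ax,T.as_matrix())
pre=C+75*ax;print(pre,delta(pre,T),delta(C-15*ax,T,(pre,T)))
"
```

```text
[-0.527 -0.227  0.819] [[ 0.527  0.395 -0.753]
 [ 0.227 -0.919 -0.324]
 [-0.819  0.    -0.574]]
[ 533.979 -106.99   205.136] [-0.293 -0.018 -0.864  0.335 -0.239 -0.68 ] [ 0.19   0.082 -0.295  0.     0.     0.   ]
```

Request:
{"name": "carry_out", "arguments": {"series": [-0.03,0,-0.05,0.0335,-0.0239,-0.068,1,-0.06,0,-0.1,0.067,-0.0478,-0.136,1,-0.09,0,-0.15,0.1,-0.072,-0.204,1,-0.12,-0.005,-0.2,0.134,-0.096,-0.272,1,-0.15,-0.005,-0.25,0.1675,-0.12,-0.34,1,-0.18,-0.01,-0.3,0.2,-0.143,-0.408,1,-0.21,-0.01,-0.36,0.2345,-0.167,-0.476,1,-0.24,-0.015,-0.42,0.268,-0.191,-0.544,1,-0.27,-0.018,-0.48,0.3,-0.215,-0.612,1,-0.293,-0.018,-0.55,0.335,-0.239,-0.68,1]}}

```text
t: 10.65
ee_pos: [537.7, -108.0, 282.9]
tcp_rot: [3.14, 0.954, 0.399]
force: [2.3, 0.6, 0.2]
width: 85.6
```

```bash
python3 -c "
from h import *
np.set_printoptions(precision=3,suppress=True)
ax=axis(PHI);T=jt(35,A+PHI);o=ctrl.observe()
print(o['joints'],pose()[0],delta(C+75*ax,T))
"
```

```text
[ 1.275  0.251 -1.059  2.066 -0.342  0.482 -0.62 ] [ 537.706 -108.037  282.929] [-0.015  0.004 -0.311 -0.001  0.004  0.004]
```

Request:
{"name": "carry_out", "arguments": {"series": [-0.002,0,-0.06,0,0,0,1,-0.002,0,-0.12,0,0,0,1,-0.002,0,-0.18,0,0,0,1,-0.002,0,-0.24,0,0,0,1,-0.002,0,-0.28,0,0,0,1,-0.002,0,-0.311,0,0,0,1,-0.002,0,-0.311,0,0,0,1,-0.002,0,-0.311,0,0,0,1,-0.002,0,-0.311,0,0,0,1,-0.002,0,-0.311,0,0,0,1]}}

```text
t: 11.48
ee_pos: [537.2, -107.2, 205.3]
tcp_rot: [3.141, 0.957, 0.405]
force: [-0.6, 0.9, 0.8]
width: 85.5
```

```bash
python3 -c "
from h import *
np.set_printoptions(precision=3,suppress=True)
ax=axis(PHI);T=jt(35,A+PHI);o=ctrl.observe()
print(o['joints'],pose()[0],delta(C+75*ax,T),delta(C-15*ax,T))
f=snap('wrist','w8');im=f['image'].copy()
for L,col in((0,(255,0,0)),(42,(0,255,0))): cv2.polylines(im,[np.int32(proj(f,rim(C-L*ax,ax)))],True,col,1)
g=snap('side','s8')
cv2.imwrite('pics/c8.png',np.hstack([im[:,100:500],cv2.resize(g['image'][20:220,200:400],(400,400))])[:,:,::-1])
"
```

```text
[ 1.146  0.375 -0.969  2.168 -0.265  0.273 -0.638] [ 537.229 -107.154  205.29 ] [-0.013  0.001 -0.001 -0.     0.002 -0.   ] [ 0.177  0.082 -0.296 -0.     0.002 -0.   ]
```

View pics/c8.png

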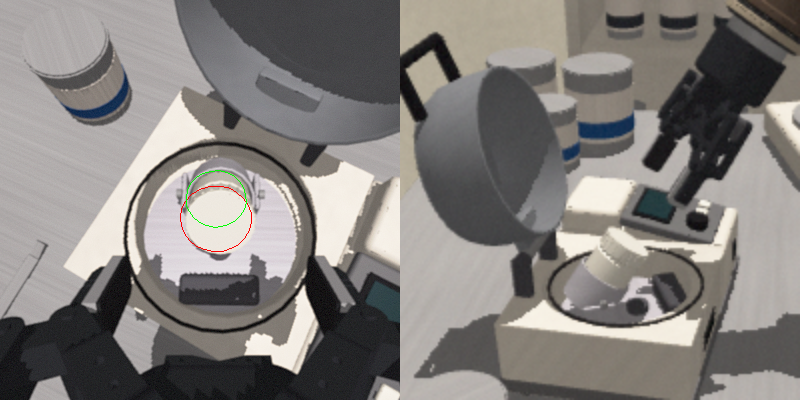

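Request:
{"name": "carry_out", "arguments": {"series": [0.02,0.012,-0.05,0,0,0,1,0.05,0.025,-0.1,0,0,0,1,0.085,0.04,-0.15,0,0,0,1,0.115,0.055,-0.2,0,0,0,1,0.145,0.068,-0.245,0,0,0,1,0.165,0.076,-0.275,0,0,0,1,0.177,0.082,-0.294,0,0,0,1,0.177,0.082,-0.294,0,0,0,1,0.177,0.082,-0.294,0,0,0,1,0.177,0.082,-0.294,0,0,0,1], "squeeze": 50}}

```text
t: 12.42
ee_pos: [581.3, -86.2, 131.1]
tcp_rot: [-3.141, 0.957, 0.406]
force: [0.2, 1.2, -0.2]
width: 85.3
```

```bash
python3 -c "
from h import *
np.set_printoptions(precision=3,suppress=True)
ax=axis(PHI);T=jt(35,A+PHI);o=ctrl.observe()
print(o['joints'],pose()[0],o['force'],delta(C-15*ax,T))
"
```

```text
[ 0.743  0.469 -0.603  2.187 -1.045  0.121  0.11 ] [581.283 -86.233 131.084] [ 0.208  1.185 -0.24 ] [ 0.    -0.001  0.001 -0.001  0.001 -0.   ]
```

Request:
{"name": "carry_out", "arguments": {"series": [0,0,0,0,0,0,-1,0,0,0,0,0,0,-1,0,0,0,0,0,0,-1,0,0,0,0,0,0,-1,0,0,0,0,0,0,-1,0,0,0,0,0,0,-1,0,0,0,0,0,0,-1,0,0,0,0,0,0,-1,0,0,0,0,0,0,-1,0,0,0,0,0,0,-1], "squeeze": 50}}

```text
t: 13.25
ee_pos: [581.7, -88.6, 131.8]
tcp_rot: [3.138, 0.957, 0.4]
force: [-2.1, -4.8, 6.6]
width: 48.7
```

```bash
python3 -c "
from h import *
np.set_printoptions(precision=3,suppress=True)
ax=axis(PHI);T=jt(35,A+PHI);o=ctrl.observe()
print(o['width'],pose()[0],o['force'],o['moment'],ax*60/250)
"
```

```text
48.720135151227154 [581.669 -88.609 131.784] [-2.088 -4.829  6.576] [-0.703  0.341 -0.346] [-0.126 -0.054  0.197]
```

Request:
{"name": "carry_out", "arguments": {"series": [-0.013,-0.014,0.02,0,0,0,-1,-0.026,-0.02,0.04,0,0,0,-1,-0.039,-0.026,0.06,0,0,0,-1,-0.052,-0.032,0.08,0,0,0,-1,-0.065,-0.037,0.1,0,0,0,-1,-0.078,-0.043,0.12,0,0,0,-1,-0.091,-0.049,0.14,0,0,0,-1,-0.11,-0.057,0.17,0,0,0,-1,-0.135,-0.067,0.21,0,0,0,-1,-0.155,-0.075,0.24,0,0,0,-1]}}

```text
t: 14.08
ee_pos: [541.1, -105.2, 191.4]
tcp_rot: [-3.14, 0.958, 0.408]
force: [0.2, 0.0, -3.0]
width: 49.0
```

```bash
python3 -c "
from h import *
np.set_printoptions(precision=3,suppress=True)
o=ctrl.observe()
print(o['joints'],o['width'],pose()[0],o['force'],o['moment'])
for az in (A+PHI,.3,.6): print(delta([560,295,250],jt(0,az)))
"
```

```text
[ 0.719  0.284 -0.447  2.203 -0.936  0.338 -0.005] 49.0347696528421 [ 541.097 -105.185  191.396] [ 0.188  0.046 -3.018] [-0.34   0.763 -0.003]
[ 0.076  1.601  0.234 -0.155  0.358 -0.   ]
[ 0.076  1.601  0.234 -0.135  0.366 -0.065]
[ 0.076  1.601  0.234 -0.189  0.342  0.12 ]
```

Request:
{"name": "carry_out", "arguments": {"series": [0,0,0.06,0,0,0,-1,0,0,0.13,-0.02,0.05,0,-1,0,0.05,0.2,-0.04,0.1,0,-1,0.01,0.12,0.27,-0.06,0.15,0,-1,0.02,0.22,0.34,-0.085,0.2,0,-1,0.03,0.34,0.4,-0.11,0.25,0,-1,0.04,0.48,0.44,-0.13,0.3,0,-1,0.05,0.62,0.44,-0.155,0.358,0,-1,0.06,0.76,0.44,-0.155,0.358,0,-1,0.07,0.9,0.44,-0.155,0.358,0,-1]}}

```text
t: 14.92
ee_pos: [560.3, 120.2, 301.8]
tcp_rot: [0.795, 1.567, -1.939]
force: [1.4, 0.5, -1.4]
width: 49.0
```

```bash
python3 -c "
from h import *
np.set_printoptions(precision=3,suppress=True)
o=ctrl.observe()
print(o['joints'],o['width'],pose()[0],o['force'],o['moment'])
for az in (A+PHI,.3): print(delta([552,295.5,180],jt(0,az)))
"
```

```text
[-0.187  0.323 -0.161  1.614  0.058  1.212 -1.523] 49.02277348822332 [560.307 120.176 301.832] [ 1.37   0.506 -1.437] [ 0.051 -0.058  0.022]
[-0.033  0.701 -0.487  0.002 -0.001 -0.001]
[-0.033  0.701 -0.487  0.002 -0.001 -0.068]
```

Request:
{"name": "carry_out", "arguments": {"series": [0,0.12,0,0,0,0,-1,-0.01,0.26,-0.05,0,0,0,-1,-0.02,0.4,-0.12,0,0,0,-1,-0.03,0.54,-0.22,0,0,0,-1,-0.033,0.65,-0.34,0,0,0,-1,-0.033,0.7,-0.44,0,0,0,-1,-0.033,0.7,-0.487,0,0,0,-1,-0.033,0.7,-0.487,0,0,0,-1,-0.033,0.7,-0.487,0,0,0,-1,-0.033,0.7,-0.487,0,0,0,-1]}}

```text
t: 15.75
ee_pos: [552.3, 290.4, 180.7]
tcp_rot: [2.379, 1.568, -0.358]
force: [0.4, -0.0, -1.5]
width: 48.6
```

```bash
python3 -c "
from h import *
np.set_printoptions(precision=3,suppress=True)
o=ctrl.observe();p=o['ee_pos']
print(o['joints'],o['width'],p,o['force'],o['moment'])
z=np.array([0,0,1.]);ims=[]
for n,(x0,y0,w,h) in(('side',(220,180,240,180)),('top',(140,110,120,180)),('wrist',(0,0,640,400))):
    f=snap(n,n+'9');im=f['image'].copy()
    B=p-[0,0,61]
    sc=1 if n=='wrist' else 400/h
    im=cv2.resize(im[y0:y0+h,x0:x0+w],None,fx=sc,fy=sc,interpolation=2)
    for Q,r,c in((B,25,(255,0,0)),(B+76*z,25,(255,0,0)),(np.array([552,295.5,50]),27,(0,255,0)),(np.array([466.8,288,96]),25,(0,255,255))):
        cv2.polylines(im,[np.int32((proj(f,rim(Q,z,r))-[x0,y0])*sc)],True,c,1)
    ims.append(im if n!='wrist' else None)
cv2.imwrite('pics/c9.png',np.hstack(ims[:2])[:,:,::-1])
"
```

```text
[-0.435  0.505 -0.199  1.648  0.116  0.999 -1.839] 48.64453698863718 [552.339 290.36  180.712] [ 0.364 -0.036 -1.461] [0.003 0.093 0.025]
```

View pics/c9.png

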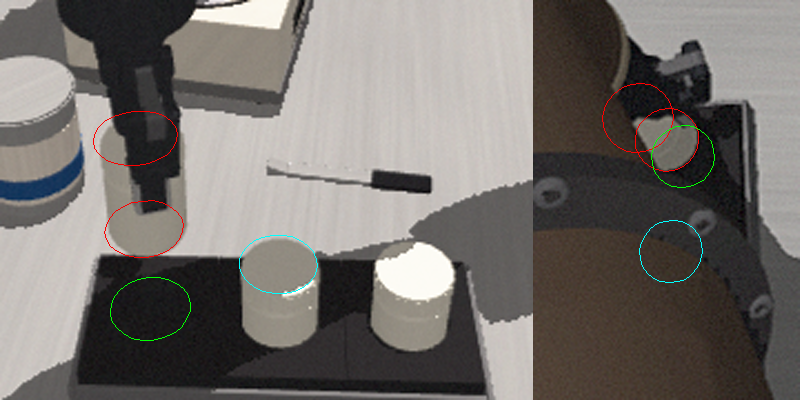

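```bash
python3 -c "
from h import *
np.set_printoptions(precision=1,suppress=True)
f=load('side9');im=f['image'].astype(int)
for v in range(236,300,6):
    r=im[v,255:312];print(v,''.join('#' if p[0]-p[2]>12 else '.' for p in r))
z=np.array([0,0,1.])
for n,B in(('hand',np.array([552.3,290.4,180.7-61])),('b',np.array([466.8,288,20]))):
    e=proj(f,rim(B,z));t=proj(f,rim(B+76*z,z));print(n,e.min(0),e.max(0),t.min(0),t.max(0))
"
```

```text
236 #.............##.........................................
242 #..........##########.........................##.........
248 ..........############........................###........
254 ......#...###########.........................##.........
260 #..........############...................#######........
266 ............#############.................#######........
272 .............############.................#######........
278 .............####################################........
284 ..............###################################........
290 ..#...............##########################.............
296 .........................................................
hand [267.3 270.5] [302.6 296. ] [262. 230.] [299.9 254.6]
b [328.6 320.2] [361.4 346.8] [327.8 285.8] [362.7 312.1]
```

Request:
{"name": "carry_out", "arguments": {"series": [0,0,0,0,0,0,-1,0,0,0,0,0,0,-1,0.006,0,-0.05,0,0,0,-1,0.006,0,-0.1,0,0,0,-1,0.006,0,-0.15,0,0,0,-1,0.006,0,-0.19,0,0,0,-1,0.006,0,-0.22,0,0,0,-1,0.006,0,-0.22,0,0,0,-1,0.006,0,-0.22,0,0,0,-1,0.006,0,-0.22,0,0,0,-1], "squeeze": 80}}

```text
t: 16.73
ee_pos: [553.0, 292.0, 124.6]
tcp_rot: [2.398, 1.569, -0.338]
force: [0.4, -0.0, -1.3]
width: 48.3
```

```bash
python3 -c "
from h import *
np.set_printoptions(precision=3,suppress=True)
o=ctrl.observe();print(o['joints'],o['width'],o['ee_pos'],o['force'])
print(delta([554,295.5,120],jt(0,A+PHI)))
"
```

```text
[-0.441  0.567 -0.193  1.698  0.134  0.889 -1.854] 48.28414121356772 [552.982 291.971 124.578] [ 0.355 -0.037 -1.297]
[ 0.004  0.014 -0.018  0.     0.001 -0.   ]
```

Request:
{"name": "carry_out", "arguments": {"series": [0.004,0.014,0,0,0,0,-1,0.004,0.014,-0.02,0,0,0,-1,0.004,0.014,-0.035,0,0,0,-1,0.004,0.014,-0.05,0,0,0,-1,0.004,0.014,-0.065,0,0,0,-1,0.004,0.014,-0.08,0,0,0,-1,0.004,0.014,-0.095,0,0,0,-1,0.004,0.014,-0.1,0,0,0,-1,0.004,0.014,-0.1,0,0,0,-1,0.004,0.014,-0.1,0,0,0,-1]}}

```text
t: 17.57
ee_pos: [553.6, 296.0, 99.2]
tcp_rot: [2.937, 1.57, 0.202]
force: [0.4, 3.2, 0.7]
width: 48.7
```

```bash
python3 -c "
from h import *
np.set_printoptions(precision=3,suppress=True)
o=ctrl.observe();print(o['joints'],o['width'],o['ee_pos'],o['force'],o['moment'])
"
```

```text
[-0.449  0.6   -0.188  1.712  0.143  0.842 -1.865] 48.69736433685558 [553.638 296.033  99.184] [0.404 3.191 0.666] [ 0.945 -0.031  0.042]
```

Request:
{"name": "carry_out", "arguments": {"series": [0,0.002,-0.01,0,0,0,-1,0,0.002,-0.02,0,0,0,-1,0,0.002,-0.03,0,0,0,-1,0,0.002,-0.04,0,0,0,-1,0,0.002,-0.05,0,0,0,-1,0,0.002,-0.06,0,0,0,-1,0,0.002,-0.068,0,0,0,-1,0,0.002,-0.072,0,0,0,-1,0,0.002,-0.072,0,0,0,-1,0,0.002,-0.072,0,0,0,-1]}}

```text
t: 18.4
ee_pos: [554.2, 296.1, 82.5]
tcp_rot: [2.693, 1.569, -0.042]
force: [-3.5, 0.7, 16.1]
width: 48.1
```

```bash
python3 -c "
from h import *
np.set_printoptions(precision=3,suppress=True)
o=ctrl.observe();print(o['joints'],o['width'],o['ee_pos'],o['force'],o['moment'])
"
```

```text
[-0.452  0.621 -0.184  1.723  0.149  0.81  -1.871] 48.14219929930683 [554.179 296.051  82.514] [-3.531  0.735 16.058] [0.419 1.052 0.039]
```

Request:
{"name": "carry_out", "arguments": {"series": [0,0,-0.004,0,0,0,-1,0,0,-0.008,0,0,0,-1,0,0,-0.012,0,0,0,-1,0,0,-0.012,0,0,0,-1,0,0,-0.012,0,0,0,-1,0,0,-0.012,0,0,0,-1,0,0,-0.012,0,0,0,-1,0,0,-0.012,0,0,0,-1,0,0,-0.012,0,0,0,-1,0,0,-0.012,0,0,0,-1]}}

```text
t: 19.23
ee_pos: [554.6, 296.2, 82.3]
tcp_rot: [2.867, 1.567, 0.131]
force: [-9.9, -5.4, 42.9]
width: 48.3
```

```bash
python3 -c "
from h import *
np.set_printoptions(precision=3,suppress=True)
o=ctrl.observe();print(o['width'],o['ee_pos'],o['force'],o['moment'])
f=snap('side','sa');im=cv2.resize(f['image'][240:380,240:450],None,fx=3.2,fy=3.2,interpolation=2)
z=np.array([0,0,1.])
for B in((552,295.5,20),(466.8,288,20),(381.6,280.7,20)):
  for h in(30,76): cv2.polylines(im,[np.int32((proj(f,rim(np.array(B)+h*z,z))-[240,240])*3.2)],True,(255,0,0),1)
cv2.imwrite('pics/ca.png',im[:,:,::-1])
"
```

```text
48.319211521756316 [554.566 296.201  82.288] [-9.933 -5.41  42.875] [-0.503  2.894  0.106]
```

View pics/ca.png

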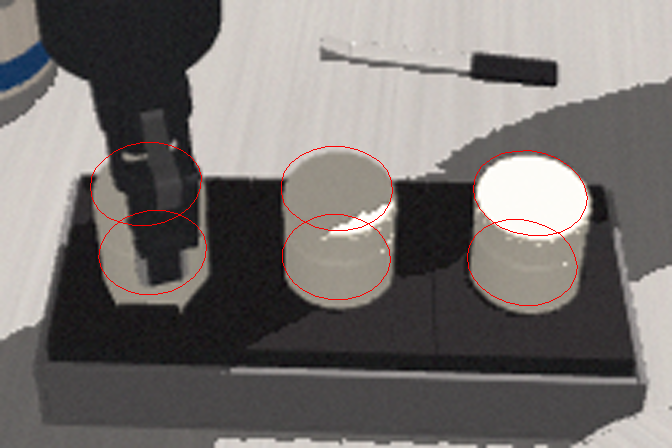

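Request:
{"name": "carry_out", "arguments": {"series": [0,0,0.008,0,0,0,-1,0,0,0.012,0,0,0,0.6,0,0,0.012,0,0,0,0.9,0,0,0.012,0,0,0,0.9,0,0,0.012,0,0,0,0.9,0,0,0.012,0,0,0,0.9,0,0,0.08,0,0,0,0.9,0,0,0.2,0,0,0,0.9,0,0,0.35,0,0,0,0.9,0,0,0.5,0,0,0,0.9]}}

```text
t: 20.12
ee_pos: [553.0, 295.1, 203.4]
tcp_rot: [0.516, 1.568, -2.22]
force: [2.2, 0.2, 0.1]
width: 81.0
```

Request:
{"name": "carry_out", "arguments": {"series": [0,-0.1,0.1,0,0,0,0.9,0,-0.25,0.2,0,0,0,0.9,0,-0.4,0.3,0,0,0,0.9,-0.05,-0.55,0.3,0,0,0,0.9,-0.1,-0.7,0.3,0,0,0,0.9,-0.15,-0.85,0.3,0,0,0,0.9,-0.2,-1,0.3,0,0,0,0.9,-0.3,-1,0.3,0,0,0,0.9,-0.4,-1,0.3,0,0,0,0.9,-0.5,-1,0.3,0,0,0,0.9]}}

```text
t: 20.95
ee_pos: [427.4, 44.6, 277.7]
tcp_rot: [1.116, 1.57, -1.621]
force: [-0.1, 0.9, -0.0]
width: 81.4
```

```bash
python3 -c "
from h import *
np.set_printoptions(precision=3,suppress=True)
o=ctrl.observe();print(o['width'],o['ee_pos'],o['force'])
f=snap('side','sb');t=snap('top','tb');im=cv2.resize(f['image'][240:380,240:450],None,fx=2,fy=2,interpolation=2)
z=np.array([0,0,1.])
for B in((552,295.5,20),(466.8,288,20),(381.6,280.7,20)):
  for h in(30,76): cv2.polylines(im,[np.int32((proj(f,rim(np.array(B)+h*z,z))-[240,240])*2)],True,(255,0,0),1)
b=cv2.resize(t['image'][150:300,170:320],(280,280),interpolation=2)
cv2.imwrite('pics/cb.png',np.vstack([np.hstack([im,b]),cv2.resize(np.hstack([t['image'],f['image']]),(700,219))])[:,:,::-1])
"
```

```text
81.43990614769751 [427.442  44.641 277.726] [-0.089  0.899 -0.031]
```

View pics/cb.png

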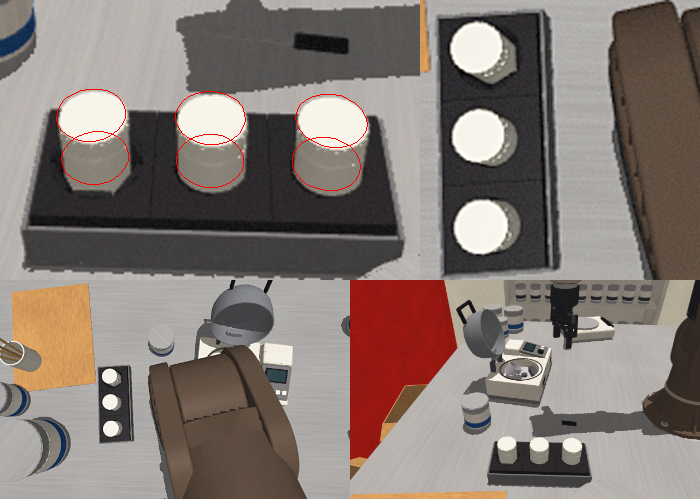

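```bash
python3 -c "
from h import *
np.set_printoptions(precision=1,suppress=True)
S=load('sb');T=load('tb')
def caps(F,box,key):
    x0,y0,x1,y1=box;g=F['image'][y0:y1,x0:x1].min(2);m=(g>215).astype(np.uint8)
    n,l,st,c=cv2.connectedComponentsWithStats(m)
    out=[]
    for i in range(1,n):
        if st[i,4]>200:
            cn=cv2.findContours((l==i).astype(np.uint8),0,1)[0][0];e=cv2.fitEllipse(cn);out.append((np.array(e[0])+[x0,y0],np.array(e[1]),e[2],st[i,4]))
    return sorted(out,key=lambda o:o[0][key])
s=caps(S,(240,240,450,350),0);t=caps(T,(170,150,245,300),1)
for a,b in zip(s,t): print(a,b,tri((S,*a[0]),(T,*b[0])))
"
```

```text
(array([286.1, 298.2]), array([24.4, 32.8]), 82.46202850341797, np.int32(670)) (array([199.9, 175.2]), array([25.1, 26.4]), 57.264583587646484, np.int32(555)) [551.9 297.4  96.3]
(array([345.6, 300. ]), array([24.5, 33.3]), 91.62831115722656, np.int32(680)) (array([201. , 222.3]), array([25.6, 26.8]), 42.7739372253418, np.int32(576)) [467.1 290.2  95.6]
(array([406.2, 301.3]), array([24.6, 33.8]), 102.04187774658203, np.int32(695)) (array([202.4, 271.2]), array([26.6, 27.5]), 37.698097229003906, np.int32(612)) [381.9 282.5  95.4]
```

```bash
python3 -c "
from workcell import ctrl
print(ctrl.finish_job())"
```

```text
the job is handed in; nothing more can be done
None
```

The job is handed in at about t = 21 s: the hood is open, and the jar is out of its holder and pressed home in the empty cutout.

- **Hood:** the first lift failed. I only caged the handle loosely between the fingers, and they slid off it while the hood stayed shut. Gripping the bar at 30 N worked. I carried it past vertical and let go, and both later pictures show it resting open.
- **Jar:** I drew it out along its 35° axis, turned it upright and pressed it in until it stopped on the cutout floor. The vertical push there peaked at about 43 N, more than the 4 to 12 N needed. The wrist force was far below its 120 N limit, and this push went through the gripped jar, not the arm or gripper body.
- **Last checks:** the jar's cap measures 96.3 mm high, against 95.6 and 95.4 mm for the other two jars. It is within 0.5 mm of its place in the row. The difference of about 0.8 mm is within the camera calibration. The arm is clear of everything, with no force on the wrist.
- **Left alone:** the other two jars measured where they started, and the tin looked unmoved. I did not measure the tin opener again. The arm never reached down near it, and its grip showed in the last side view, though the arm's shadow covered it there.

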